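# Clear the infuser cups and hang the infusers to drip

## Robot

A 7-joint arm with a two-finger parallel gripper is mounted at the origin on the work surface. World frame = base frame: x ahead of the robot, y to its left, z up, the work surface at z = 0. Lengths are in m, angles in rad, forces in N, time in s.
With the tool pointing down it reaches from about 0.425 to 0.825 m from the base axis. Payload 3.6 kg.
Tool frame: the origin (TCP) lies where the fingers leave the gripper's body, on its centre line; the fingertips stand 73 mm ahead of it and the grasp point (between the pads) lies 54 mm ahead of it; x points along the fingers, y is the direction in which the jaws open and shut, and the axes are right-handed (so a half turn about x gives the same grasp; the last joint's range is limited). The gripper opens to 85 mm and grips with 20 to 120 N. Pads are 22 mm wide; open, the fingers measure 114 mm over their backs; the gripper's body (76 mm by 85 mm) begins 54 mm behind the grasp point. The pads swing forward as they close: fully open they stand 13 mm farther back than shut.
Start: joints at [-1.133, 0.615, -0.013, 1.423, 0.008, 1.103, -0.04], TCP at [0.291, 0.581, 0.304] pointing down, gripper open.
Joint ranges: [-3.12, 3.12], [-0.3, 2.06], [-1.34, 1.32], [0.26, 2.42], [-1.36, 4.5], [0.01, 1.98], [-2.84, 2.84]. Speed limits (rad/s): [2.79, 2.79, 3.14, 3.14, 3.14, 3.14, 3.14].

## Interface

Orientations are given as a unit quaternion [x, y, z, w].
In Python, from station import arm, snapshot, camera_info, ticket gives the robot as it stands. Calls block until the motion is done:
- arm.movep(position, orientation): joint-space move of the TCP to a pose.
- arm.line_to(position, velocity=0.15, ori=None): straight line of the TCP; ori=None keeps the orientation; velocity is the mean speed in m/s.
- arm.move_j(angles): joint-space move.
- arm.move_gripper(opening, effort=None): opening from 0.0 (shut) to 1.0 (fully open); effort is the grip in N (None keeps the last); returns when the fingers have stopped.
- arm.pause(seconds).
- arm.ik(position, orientation): joint angles nearest the present ones, or None.
- snapshot(name): name is "scene" or "side" or "wrist"; returns the picture (420x560x3 uint8, blue, green, red); there is no depth.
- camera_info(name): a dict with "fx", "fy", "cx", "cy" (pixels), "dist_coeffs" ([k1, k2, p1, p2, k3] as OpenCV has them; the pictures are not rectified), "R" (3x3) and "t" (3): a world point X has camera coordinates R X + t; the wrist camera has in their place "T_tool_cam" (4x4, takes a point from camera to tool coordinates, whose origin is the TCP and whose axes are the tool frame's). Camera axes: x right, y down, z forward; pixel columns grow to the right and rows downward; lengths in m; the calibration is good to about 2 mm. A picture is of the moment at which its call begins: read the wrist's pose just before it. camera_info takes no time and is no camera call.
A pose or a line that the arm cannot do raises arm.MotionError and nothing moves.
- ticket.finish_job(): hands the job in, once; it reports no verdict.
Readings, each from a call of its own:
- arm.read_time(): time.
- arm.read_joint_positions(): joint angles.
- arm.read_dq(): joint speeds.
- arm.read_effort(): joint torques, N m.
- arm.read_tool_pos(): TCP position.
- arm.read_eef_rot(): TCP orientation.
- arm.read_ft_force(): force on the tool from outside, world axes, zero at the start.
- arm.read_wrist_torque(): the same for the moment, N m.
- arm.read_opening(): opening from 0.0 (shut) to 1.0 (fully open).
Only numpy, scipy, OpenCV 4.12 (cv2) and the standard library are available. Lean on these libraries where they do the work, as an engineer would, in place of code of your own. Each camera call takes 0.05 s, during which the arm holds its last target. There are 200 camera calls.

## Task

Clear up the tea cups on the worktop: take the lid off each infuser that has one and lay it flat, knob up, in a compartment of the lid rest; lift each infuser out of its cup and hang it by its hook on the upper bar of the drip rack, in a free gap between the things hanging there, without dislodging or shoving these. Stand the emptied cups upright on the serving tray, let no cup tip over, and leave the sugar pot, honey jar and milk jug alone.

Things in the scene. Friction and masses are not known exactly. Their poses are not given: they have to be found in the camera images.
- rack: fixed drip rack, two steel bars along its y between posts at y -267 and +267 mm on a wooden foot; origin on the worktop under the upper bar, z up. Infusers hang on its -x side (the robot's), x axes alike: hook over the upper bar, tail behind it, basket leaning on the lower bar. Origin of a hung thing: about x -39, z 134 mm, tilted 6 degrees; held upright it goes down freely at x -43
- rack_bar (a point): middle of the upper (hanging) bar's axis: 10 mm thick, rack x 0, z 200 mm. The lower bar, 10 mm thick, runs at rack x -11, z 153 mm. Four things hang on the upper bar about 144 mm apart, which leaves three free gaps between them of about 80 mm from rim to rim; each gap takes one 61 mm infuser, in its middle
- cup1: loose handle-less white tea cup with red and orange dots, 64 mm across, 85 mm high, wall 5 mm, 220 g; origin at the centre of its underside, z up. At the start an infuser sits in it, its origin 25 mm above the cup's
- infuser1: infuser: perforated steel basket 49 mm across, 60 mm deep, with a 61 mm flange (z 60 to 63) resting on the cup rim; 110 g. Origin: basket's underside on its axis; z up, x towards its hook. The hook is on the +x side, 16 mm wide: crown underside z 67 mm (top 71), throat open downwards from x 32 to 50, tail x 50 to 54 reaching down to z 50. It starts in cup1
- grip1 (a point): middle of infuser1's upright blue grip block, which stands on the hook's crown: at x 37, y 0, z 89.5 mm of the infuser; 10 x 14 x 37 mm (x, y, z), bare on all sides, to be pinched across its y (14 mm)
- lid1: loose wooden lid: disc 52 mm across, 5 mm thick, with a round upright knob 16 mm across and 24 mm tall in the middle (top 29 mm above the underside), 35 g; origin at the centre of the underside, z up. It starts lying on the rim of infuser1, its origin 63 mm above the infuser's (None if absent)
- cup2: loose handle-less white tea cup with blue and yellow dots, 64 mm across, 85 mm high, wall 5 mm, 220 g; origin at the centre of its underside, z up. At the start an infuser sits in it, its origin 25 mm above the cup's
- infuser2: infuser: perforated steel basket 49 mm across, 60 mm deep, with a 61 mm flange (z 60 to 63) resting on the cup rim; 110 g. Origin: basket's underside on its axis; z up, x towards its hook. The hook is on the +x side, 16 mm wide: crown underside z 67 mm (top 71), throat open downwards from x 32 to 50, tail x 50 to 54 reaching down to z 50. It starts in cup2
- grip2 (a point): middle of infuser2's upright blue grip block, which stands on the hook's crown: at x 37, y 0, z 89.5 mm of the infuser; 10 x 14 x 37 mm (x, y, z), bare on all sides, to be pinched across its y (14 mm)
- lid2: loose wooden lid: disc 52 mm across, 5 mm thick, with a round upright knob 16 mm across and 24 mm tall in the middle (top 29 mm above the underside), 35 g; origin at the centre of the underside, z up. It starts lying on the rim of infuser2, its origin 63 mm above the infuser's (None if absent)
- cup3: loose handle-less white tea cup with green and black dots, 64 mm across, 85 mm high, wall 5 mm, 220 g; origin at the centre of its underside, z up. At the start an infuser sits in it, its origin 25 mm above the cup's
- infuser3: infuser: perforated steel basket 49 mm across, 60 mm deep, with a 61 mm flange (z 60 to 63) resting on the cup rim; 110 g. Origin: basket's underside on its axis; z up, x towards its hook. The hook is on the +x side, 16 mm wide: crown underside z 67 mm (top 71), throat open downwards from x 32 to 50, tail x 50 to 54 reaching down to z 50. It starts in cup3
- grip3 (a point): middle of infuser3's upright blue grip block, which stands on the hook's crown: at x 37, y 0, z 89.5 mm of the infuser; 10 x 14 x 37 mm (x, y, z), bare on all sides, to be pinched across its y (14 mm)
- lid3: loose wooden lid: disc 52 mm across, 5 mm thick, with a round upright knob 16 mm across and 24 mm tall in the middle (top 29 mm above the underside), 35 g; origin at the centre of the underside, z up. It starts lying on the rim of infuser3, its origin 63 mm above the infuser's (None if absent)
- lid_rest: loose white wooden lid rest, 72 x 208 x 14 mm (x, y, z), 450 g, with three open square compartments in a row along its y axis, centred at y -67, 0 and +67 mm, each 64 mm in x and about 64 mm in y, floor 4 mm above the worktop, walls 4 mm thick; origin at the centre of its underside, z up
- tray: loose dark wooden serving tray with a low rim, 130 x 290 mm (x, y), rim 16 mm high and 6 mm thick, floor 6 mm above the worktop, 900 g; origin at the centre of its underside, z up; three cups fit in a row along its y axis, 85 mm apart
- hung1: infuser with a black grip, the same in shape as the loose ones, already hanging on the rack's upper bar; loose, to be left hanging; frame as for the infusers (origin below the basket, x towards the hook, grip top at z 108 mm)
- hung2: copper measuring cup 49 mm across on the same steel hook, with a wooden grip, already hanging on the rack's upper bar; loose, to be left hanging; frame as for the infusers (origin below the basket, x towards the hook, grip top at z 108 mm)
- hung3: infuser with a black grip, the same in shape as the loose ones, already hanging on the rack's upper bar; loose, to be left hanging; frame as for the infusers (origin below the basket, x towards the hook, grip top at z 108 mm)
- hung4: copper measuring cup 49 mm across on the same steel hook, with a wooden grip, already hanging on the rack's upper bar; loose, to be left hanging; frame as for the infusers (origin below the basket, x towards the hook, grip top at z 108 mm)
- sugar_pot: brown sugar pot, 52 mm across, 56 mm tall, to be left alone; origin at its underside
- honey_jar: amber honey jar, 40 mm across, 68 mm tall, to be left alone; origin at its underside
- milk_jug: blue milk jug, 56 mm across, 70 mm tall, to be left alone; origin at its underside

How it is judged:
At the end, for the whole second after the job is handed in: Lids flat (5 deg), knob up, on lid-rest compartment floors; infusers hung on the upper bar between the neighbours, within 10 deg of upright, 11 mm front to back and 6 mm in height; cups upright on the tray floor; neighbours within 20 mm, bystanders within 30 mm of their start; all at rest (x of infuser1 in the frame of rack between -0.05 and -0.028 m and y of infuser1 in the frame of rack between -0.2 and 0.2 m and z of infuser1 in the frame of rack between 0.128 and 0.14 m and angle between each of infuser1, infuser2, infuser3's own z axis and vertical below 0.17 rad and linear speed of each of infuser1, lid1, cup1, infuser2, lid2, cup2, infuser3, lid3, cup3 below 0.03 m/s and x of lid1 in the frame of lid_rest between -0.015 and 0.015 m and y of lid1 in the frame of lid_rest between -0.085 and 0.085 m and z of lid1 in the frame of lid_rest between 0.002 and 0.007 m and angle between each of lid1, lid2, lid3's own z axis and vertical below 0.1 rad and x of cup1 in the frame of tray between -0.045 and 0.045 m and y of cup1 in the frame of tray between -0.125 and 0.125 m and z of cup1 in the frame of tray between 0.003 and 0.009 m and angle between each of cup1, cup2, cup3's own z axis and vertical below 0.08 rad and x of infuser2 in the frame of rack between -0.05 and -0.028 m and y of infuser2 in the frame of rack between -0.2 and 0.2 m and z of infuser2 in the frame of rack between 0.128 and 0.14 m and x of lid2 in the frame of lid_rest between -0.015 and 0.015 m and y of lid2 in the frame of lid_rest between -0.085 and 0.085 m and z of lid2 in the frame of lid_rest between 0.002 and 0.007 m and x of cup2 in the frame of tray between -0.045 and 0.045 m and y of cup2 in the frame of tray between -0.125 and 0.125 m and z of cup2 in the frame of tray between 0.003 and 0.009 m and x of infuser3 in the frame of rack between -0.05 and -0.028 m and y of infuser3 in the frame of rack between -0.2 and 0.2 m and z of infuser3 in the frame of rack between 0.128 and 0.14 m and x of lid3 in the frame of lid_rest between -0.015 and 0.015 m and y of lid3 in the frame of lid_rest between -0.085 and 0.085 m and z of lid3 in the frame of lid_rest between 0.002 and 0.007 m and x of cup3 in the frame of tray between -0.045 and 0.045 m and y of cup3 in the frame of tray between -0.125 and 0.125 m and z of cup3 in the frame of tray between 0.003 and 0.009 m and z of hung1 in the frame of rack between 0.128 and 0.14 m and angle between each of hung1, hung2, hung3, hung4's own z axis and vertical below 0.3 rad and distance of each of hung1, hung2, hung3, hung4 from where it was at the start of the episode below 0.02 m and z of hung2 in the frame of rack between 0.128 and 0.14 m and z of hung3 in the frame of rack between 0.128 and 0.14 m and z of hung4 in the frame of rack between 0.128 and 0.14 m and distance of each of sugar_pot, honey_jar, milk_jug from where it was at the start of the episode below 0.03 m); the robot touches nothing.
It fails at once if a hanging neighbour is dislodged, or pushed more than 25 mm from its place (distance of any of hung1, hung2, hung3, hung4 from where it was at the start of the episode above 0.025 m).
It fails at once if a cup tips over (angle between any of cup1, cup2, cup3's own z axis and vertical above 0.6 rad).
It fails at once if sugar pot, honey jar or milk jug is pushed more than 30 mm or knocked over (distance of any of sugar_pot, honey_jar, milk_jug from where it was at the start of the episode above 0.03 m or angle between any of sugar_pot, honey_jar, milk_jug's own z axis and vertical above 0.5 rad).
Of lid1, lid2, lid3 only 1 to 3 are there at a start; the rules pass over those that are not, and their reading is None.
At some moment in a run one of tray, lid_rest may be knocked a few centimetres aside while the robot is not near it.
It also fails if it takes over 210 s, if anything falls off the work surface, if the arm or the gripper's body presses on something with over 40 N, if the wrist force passes 120 N, or if a joint passes its speed limit or range.

## Working session

There is one attempt and no reset: what is moved stays moved. The work goes in short steps, each a Python script; the robot and the scene stay as the last script left them, time stands still between calls to the robot, and variables do not carry over. Pictures are saved under pics/ and viewed, about 12 in all and at most 16, crops included, and the job is handed in when it is done.

```bash
ls; mkdir -p pics; python3 - <<'E'
from station import arm, snapshot, camera_info
import cv2, numpy as np
for n in("scene","side"):
    cv2.imwrite(f"pics/{n}0.png",cv2.resize(snapshot(n),(800,600),interpolation=cv2.INTER_CUBIC))
    c=camera_info(n); print(n,{k:np.round(v,3).tolist() for k,v in c.items() if not isinstance(v,str)})
c=camera_info("wrist"); print({k:np.round(v,3).tolist() for k,v in c.items() if not isinstance(v,str)})
print(arm.read_tool_pos(),arm.read_eef_rot(),arm.read_time())
E
```

```text
pics
scene {'fx': 395.103, 'fy': 395.103, 'cx': 280.454, 'cy': 211.09, 'dist_coeffs': [-0.086, 0.0, 0.0, 0.0, 0.0], 'R': [[0.592, 0.805, -0.016], [0.556, -0.423, -0.716], [-0.583, 0.415, -0.698]], 't': [-0.298, -0.192, 1.361]}
side {'fx': 437.926, 'fy': 437.926, 'cx': 286.815, 'cy': 208.8, 'dist_coeffs': [-0.138, 0.0, 0.0, 0.0, 0.0], 'R': [[0.928, -0.372, 0.005], [-0.227, -0.577, -0.785], [0.294, 0.728, -0.62]], 't': [-0.477, 0.229, 0.876]}
{'fx': 289.754, 'fy': 289.754, 'cx': 275.514, 'cy': 209.479, 'dist_coeffs': [-0.001, 0.0, 0.0, 0.0, 0.0], 'T_tool_cam': [[-0.001, -0.264, 0.965, -0.07], [1.0, 0.0, 0.001, 0.001], [-0.001, 0.965, 0.264, -0.066], [0.0, 0.0, 0.0, 1.0]]}
[0.29111745 0.58059917 0.30284705] [ 0.16203244  0.68827793 -0.16362023  0.68792979] 0.1
```

View pics/scene0.png

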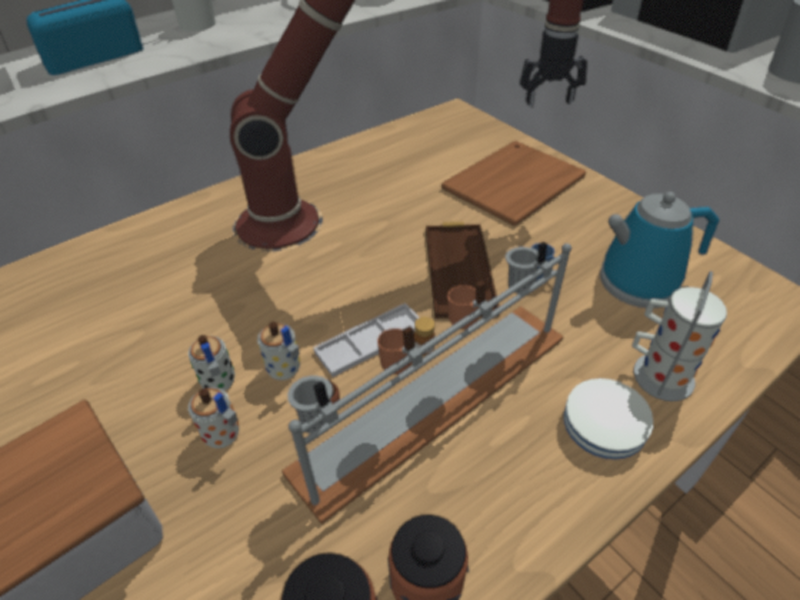

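View pics/side0.png

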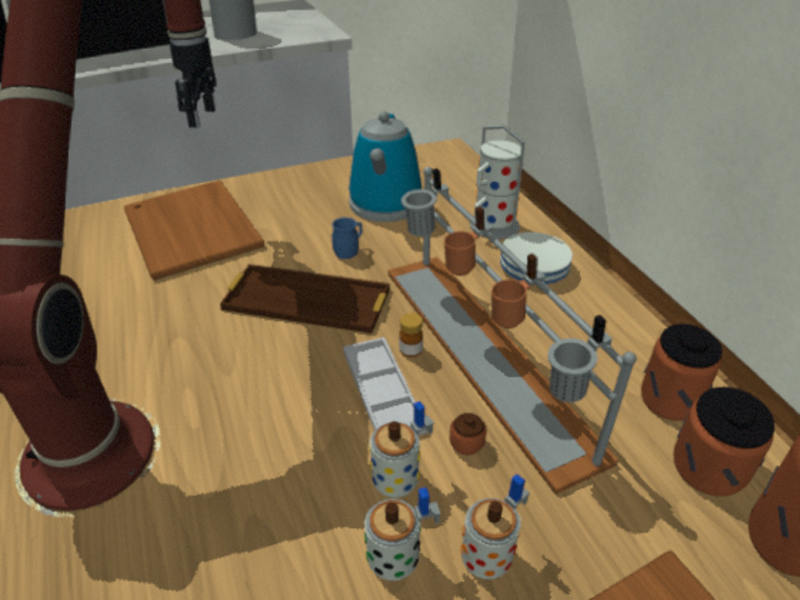

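Scene picture: all three infusers have lids; cups at the lower left, sugar pot between them and the rack, honey jar by the lid rest, milk jug by the far rack end. First rough positions.

```bash
cat > h.py <<'E'
from station import arm, snapshot, camera_info, ticket
import cv2, numpy as np
from scipy.spatial.transform import Rotation as Ro
def cam(n, pose=None):
    c=camera_info(n); K=np.array([[c["fx"],0,c["cx"]],[0,c["fy"],c["cy"]],[0,0,1]]); d=np.array(c["dist_coeffs"],float)
    if n=="wrist":
        p,q=pose; T=np.eye(4); T[:3,:3]=Ro.from_quat(q).as_matrix(); T[:3,3]=p
        M=np.linalg.inv(T@np.array(c["T_tool_cam"])); return K,d,M[:3,:3],M[:3,3]
    return K,d,np.array(c["R"]),np.array(c["t"])
def ray(C,uv):
    K,d,R,t=C; u=cv2.undistortPoints(np.array([[uv]],float),K,d)[0,0]
    v=R.T@np.array([u[0],u[1],1]); return -R.T@t, v/np.linalg.norm(v)
def atz(C,uv,z):
    o,v=ray(C,uv); return o+v*(z-o[2])/v[2]
def proj(C,X):
    K,d,R,t=C; return cv2.projectPoints(np.atleast_2d(np.array(X,float)),cv2.Rodrigues(R)[0],t,K,d)[0][:,0]
def tri(rays):
    A=sum(np.eye(3)-np.outer(v,v) for o,v in rays); b=sum((np.eye(3)-np.outer(v,v))@o for o,v in rays); return np.linalg.solve(A,b)
E
python3 - <<'E'
from h import *
S,D=cam("scene"),cam("side"); f=560/800
def z(C,u,v,h): return np.round(atz(C,(u*f,v*f),h),3)
for n,s,d,h in [("knob1",(208,394),(495,505),.117),("knob2",(274,326),(395,425),.117),("knob3",(205,338),(392,505),.117),("grip1",(219,393),(517,477),.133),("grip2",(285,328),(419,404),.133),("grip3",(205,340),(424,490),.133)]:
    a=tri([ray(S,np.array(s)*f),ray(D,np.array(d)*f)])
    print(n,z(S,*s,h),z(D,*d,h),a.round(3))
for n,uv,h in [("barN",(622,362),.2),("barF",(430,175),.2),("g4 near",(599,317),.242),("g",(532,255),.242),("g",(480,208),.242),("g far",(436,170),.242),("trayA",(248,267),.016),("trayB",(390,285),.016),("trayC",(380,330),.016),("trayD",(222,305),.016),("restA",(346,345),.014),("restB",(383,338),.014),("restC",(414,398),.014),("sugar",(468,422),.05),("honey",(411,318),.068),("milk",(346,221),.07)]:
    print(n,z(D,*uv,h))
for n,uv,h in [("barN",(299,430),.2),("barF",(565,252),.2),("restA",(314,350),.014),("restB",(332,374),.014),("restC",(408,307),.014),("trayA",(425,227),.016),("trayB",(484,225),.016),("trayC",(495,305),.016),("honey",(425,320),.068)]:
    print("scene",n,z(S,*uv,h))
E
```

```text
knob1 [ 0.484 -0.349  0.117] [ 0.476 -0.351  0.117] [ 0.478 -0.348  0.11 ]
knob2 [ 0.418 -0.201  0.117] [ 0.413 -0.201  0.117] [ 0.414 -0.2    0.114]
knob3 [ 0.372 -0.308  0.117] [ 0.369 -0.308  0.117] [ 0.369 -0.307  0.115]
grip1 [ 0.506 -0.336  0.133] [ 0.51  -0.337  0.133] [ 0.509 -0.337  0.135]
grip2 [ 0.448 -0.193  0.133] [ 0.449 -0.192  0.133] [ 0.449 -0.193  0.134]
grip3 [ 0.392 -0.312  0.133] [ 0.405 -0.313  0.133] [ 0.402 -0.315  0.141]
barN [ 0.681 -0.278  0.2  ]
barF [0.655 0.255 0.2  ]
g4 near [ 0.667 -0.235  0.242]
g [ 0.658 -0.089  0.242]
g [0.649 0.052 0.242]
g far [0.638 0.193 0.242]
trayA [0.314 0.358 0.016]
trayB [0.554 0.2   0.016]
trayC [0.493 0.086 0.016]
trayD [0.248 0.256 0.016]
restA [0.428 0.073 0.014]
restB [0.492 0.067 0.014]
restC [ 0.489 -0.08   0.014]
sugar [ 0.529 -0.18   0.05 ]
honey [0.531 0.039 0.068]
milk [0.522 0.365 0.07 ]
scene barN [ 0.679 -0.284  0.2  ]
scene barF [0.641 0.249 0.2  ]
scene restA [ 0.42  -0.139  0.014]
scene restB [ 0.489 -0.142  0.014]
scene restC [0.435 0.068 0.014]
scene trayA [0.25  0.257 0.016]
scene trayB [0.327 0.371 0.016]
scene trayC [0.537 0.209 0.016]
scene honey [0.524 0.041 0.068]
```

```bash
cat >> h.py <<'E'
G=0.054
def quats(yaw):
    "tool x down, tool y (jaws) along world direction yaw, both half turns"
    out=[]
    for a in (yaw,yaw+np.pi):
        x=np.array([0,0,-1.]); y=np.array([np.cos(a),np.sin(a),0]); out.append(Ro.from_matrix(np.c_[x,y,np.cross(x,y)]).as_quat())
    return out
def best(p,yaw):
    "TCP pose choice with the smaller joint change; p=grasp point"
    p=np.array(p,float)+[0,0,G]; j0=np.array(arm.read_joint_positions()); c=[]
    for q in quats(yaw):
        j=arm.ik(p,q)
        if j is not None: c.append((np.abs(np.array(j)-j0).max()+0.5*abs(j[6]),q))
    if not c: raise RuntimeError(f"no ik {p} {yaw}")
    return p,min(c,key=lambda e:e[0])[1]
def go(p,yaw):
    p,q=best(p,yaw); arm.movep(p,q); return q
def down(p,q,v=.1): arm.line_to(np.array(p,float)+[0,0,G],velocity=v,ori=q)
def look(name):
    pose=(arm.read_tool_pos(),arm.read_eef_rot()); im=snapshot("wrist")
    np.savez(f"pics/{name}.npz",p=pose[0],q=pose[1],im=im); cv2.imwrite(f"pics/{name}.png",cv2.resize(im,(800,600),interpolation=cv2.INTER_CUBIC))
def wcam(name):
    z=np.load(f"pics/{name}.npz"); return cam("wrist",(z["p"],z["q"]))
E
python3 - <<'E'
from h import *
for n,p in [("tray",(.42,.15,.38)),("rack",(.55,-.02,.42)),("cups",(.42,-.27,.30))]:
    for i,q in enumerate(quats(np.pi/2)): print(n,i,arm.ik(np.array(p)+[0,0,G],q), Ro.from_quat(q).as_matrix()[:,2])
    try:
        arm.movep(np.array(p)+[0,0,G],quats(np.pi/2)[0]); look(n)
    except Exception as e: print(e)
print(arm.read_time(),arm.read_joint_positions())
E
```

```text
tray 0 [-0.446398    0.17593423  0.06612214  1.7522811  -0.01234342  1.21377888
  1.19381666] [ 1.000000e+00 -6.123234e-17  0.000000e+00]
tray 1 [-0.9914979   0.21491995  0.75451634  1.76569017 -0.15606133  1.22212043
 -1.76567961] [-1.00000000e+00  1.83697020e-16  4.21807439e-33]
rack 0 [-0.14461542  0.3437059   0.21209514  1.4155456  -0.0721758   1.3899304
  1.63921403] [ 1.000000e+00 -6.123234e-17  0.000000e+00]
rack 1 [-0.6544289   0.51563281  1.13667679  1.43034261 -0.4655534   1.48713423
 -1.10209522] [-1.00000000e+00  1.83697020e-16  4.21807439e-33]
cups 0 [ 0.29592636  0.33943596  0.31967035  1.78020516 -0.12154157  1.04117949
  2.23090528] [ 1.000000e+00 -6.123234e-17  0.000000e+00]
cups 1 [-0.19377067  0.52885195  1.13790604  1.79265774 -0.52230874  1.16314896
 -0.46084836] [-1.00000000e+00  1.83697020e-16  4.21807439e-33]
4.0083 [ 0.29388569  0.33914659  0.31726696  1.77875108 -0.12202893  1.04132224
  2.23057853]
```

View pics/tray.png

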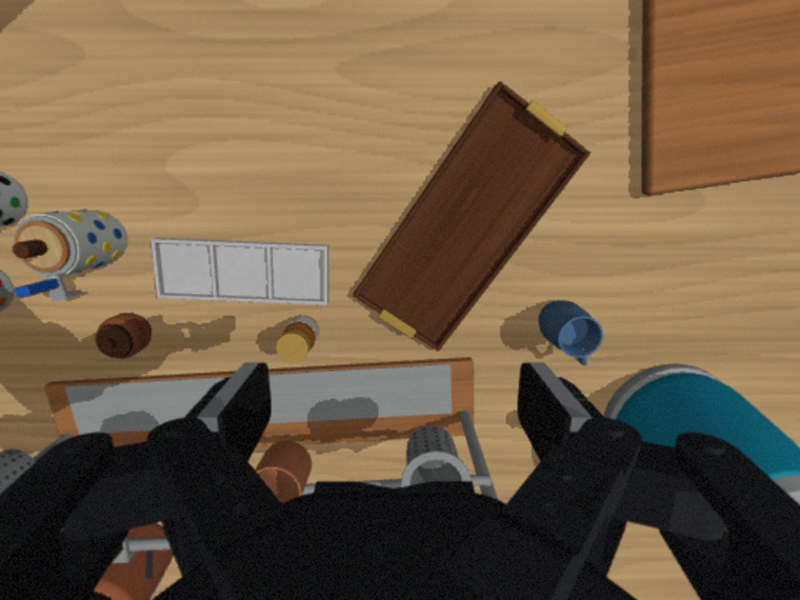

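View pics/rack.png

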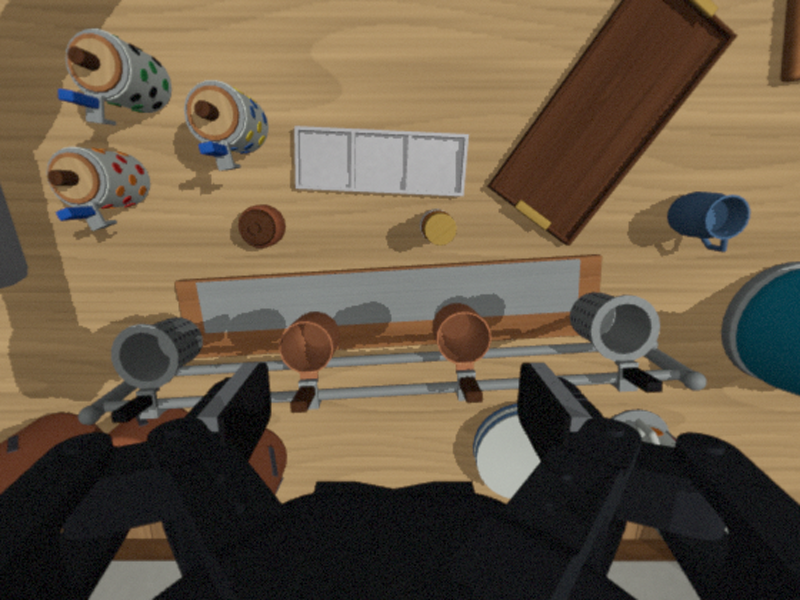

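View pics/cups.png

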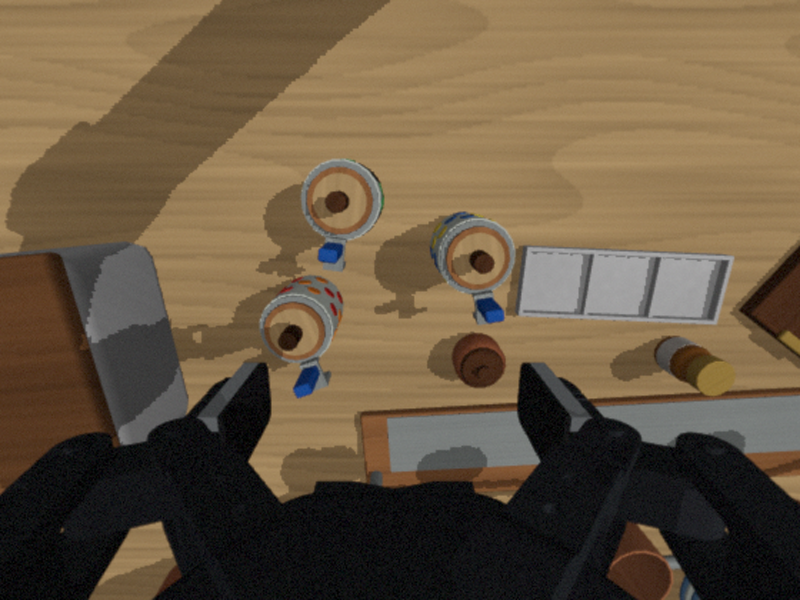

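Wrist pictures: flange ring centres at about (342,199), (478,255), (299,324) for cups 3, 2, 1 with blue grips at (331,252), (490,311), (306,383); lid rest corners (519,247)-(732,257)-(718,325)-(517,315); hung rims at (146,356), (308,345), (463,333), (622,328) in the rack picture.

```bash
python3 - <<'E'
from h import *
f=.7
def P(n,u,v,h): return atz(wcam(n),(u*f,v*f),h)
for i,fl,kn,gr in [(1,(300,324),(290,337),(306,383)),(2,(477,255),(482,262),(491,312)),(3,(342,199),(337,202),(331,253))]:
    F=P("cups",*fl,.088);K=P("cups",*kn,.115);Gp=P("cups",*gr,.130); d=(Gp-(F+K)/2)[:2]
    print(i,F[:2].round(4),K[:2].round(4),Gp[:2].round(4),"len",np.hypot(*d).round(4),"yaw",np.degrees(np.arctan2(d[1],d[0])).round(1))
print("rest",[P("cups",*c,.014)[:2].round(4).tolist() for c in [(521,247),(733,256),(717,326),(517,316)]])
print("rest2",[P("tray",*c,.014)[:2].round(4).tolist() for c in [(151,239),(328,245),(327,304),(155,298)]])
print("tray",[P("tray",*c,.016)[:2].round(4).tolist() for c in [(499,82),(589,153),(437,349),(350,295)]])
print("rim",[P("rack",*c,.197)[:2].round(4).tolist() for c in [(146,356),(308,344),(463,333),(622,327)]])
print("bar",[P("rack",*c,.2)[:2].round(4).tolist() for c in [(200,399),(345,392),(430,387),(560,381),(590,379)]])
print("hook",[P("rack",*c,.209)[:2].round(4).tolist() for c in [(148,400),(310,390),(467,383),(625,376)]])
print("box",[P("cups",*c,.0)[:2].round(4).tolist() for c in [(187,400),(130,440)]],"sugar",P("cups",484,366,.056)[:2].round(3),"honey",P("cups",714,374,.068)[:2].round(3))
E
```

```text
1 [ 0.4708 -0.3478] [ 0.4725 -0.3499] [ 0.505  -0.3359] len 0.0358 yaw 21.2
2 [ 0.4107 -0.1996] [ 0.4116 -0.201 ] [ 0.4465 -0.1953] len 0.0357 yaw 8.1
3 [ 0.3665 -0.3087] [ 0.3678 -0.3092] [ 0.4028 -0.3126] len 0.0358 yaw -5.9
rest [[0.4146, -0.1412], [0.4227, 0.0717], [0.4967, 0.0714], [0.4865, -0.1392]]
rest2 [[0.415, -0.1343], [0.4217, 0.0741], [0.4943, 0.07], [0.4871, -0.1404]]
tray [[0.2467, 0.264], [0.3182, 0.3693], [0.5525, 0.2069], [0.4823, 0.0988]]
rim [[0.6321, -0.2392], [0.6201, -0.0929], [0.6093, 0.0451], [0.6033, 0.1856]]
bar [[0.6732, -0.1942], [0.6658, -0.0607], [0.6605, 0.0169], [0.6543, 0.135], [0.6522, 0.1621]]
hook [[0.6694, -0.2363], [0.6591, -0.0907], [0.6519, 0.0487], [0.6448, 0.188]]
box [[0.5927, -0.5025], [0.6452, -0.5761]] sugar [ 0.524 -0.18 ] honey [0.526 0.034]
```

```bash
cat >> h.py <<'E'
PATCH={"rest":(238,234,56,56),"tray":(153,184,122,50)}  # x,y,w,h in side picture
def check(tag=""):
    "pixel shift of rest and tray in the side picture against pics/base.png"
    im=snapshot("side"); b=cv2.imread("pics/base.png"); r=[]
    for k,(x,y,w,h) in PATCH.items():
        m=40; y0,x0=max(y-m,0),max(x-m,0); s=cv2.matchTemplate(im[y0:y+h+m,x0:x+w+m],b[y:y+h,x:x+w],cv2.TM_CCOEFF_NORMED)
        _,mx,_,l=cv2.minMaxLoc(s); r.append((k,l[0]+x0-x,l[1]+y0-y,round(mx,3)))
    print(tag,r); cv2.imwrite("pics/last.png",im); return r
def newbase(): cv2.imwrite("pics/base.png",snapshot("side"))
def fz(): return np.round(arm.read_ft_force(),1)
def ok(r,ks): return all(abs(a)<2 and abs(b)<2 and s>.85 for k,a,b,s in r if k in ks)
def mv2(p,yaw,**k): return go(p,yaw)
CUP={1:(.4725,-.349),2:(.4115,-.200),3:(.3675,-.309)}; YAW={1:np.radians(21),2:np.radians(8.5),3:np.radians(-6)}
REST=(.4548,-.0345); RY=np.radians(-2.2)
def comp(i): return np.array(REST)+.067*i*np.array([-np.sin(RY),np.cos(RY)])
def picklid(i):
    x,y=CUP[i]; arm.move_gripper(.5,effort=30); a=YAW[i]+np.pi/2
    q=go((x,y,.19),a); down((x,y,.116),q,.12); arm.move_gripper(0,effort=30); o=arm.read_opening(); print("lid",i,"opening",o,fz(),arm.read_time())
    down((x,y,.20),q,.15); return .1<o<.3
def placelid(k):
    x,y=comp(k); q=go((x,y,.13),RY+np.pi/2); down((x,y,.033),q,.1); print("place",fz()); arm.move_gripper(.32); down((x,y,.15),q,.2); print(arm.read_time())
E
python3 - <<'E'
from h import *
im=cv2.imread("pics/side0.png"); cv2.imwrite("pics/base.png",cv2.resize(im,(560,420),interpolation=cv2.INTER_AREA))
check("now")
if picklid(1):
    r=check("held")
    if ok(r,["rest"]): placelid(-1); check("after"); look("lid1")
E
```

```text
now [('rest', 0, 0, 0.847), ('tray', 0, 0, 0.946)]
lid 1 opening 0.17195330410297513 [-0.3 -0.1  5. ] 6.3083
held [('rest', 0, 0, 0.847), ('tray', 0, 0, 0.962)]
```

```bash
python3 - <<'E'
from h import *
newbase()
placelid(-1); check("after"); look("lid1")
E
```

```text
place [0.  0.8 2. ]
10.2583
after [('rest', 0, 0, 0.734), ('tray', -1, 0, 0.822)]
```

View pics/lid1.png

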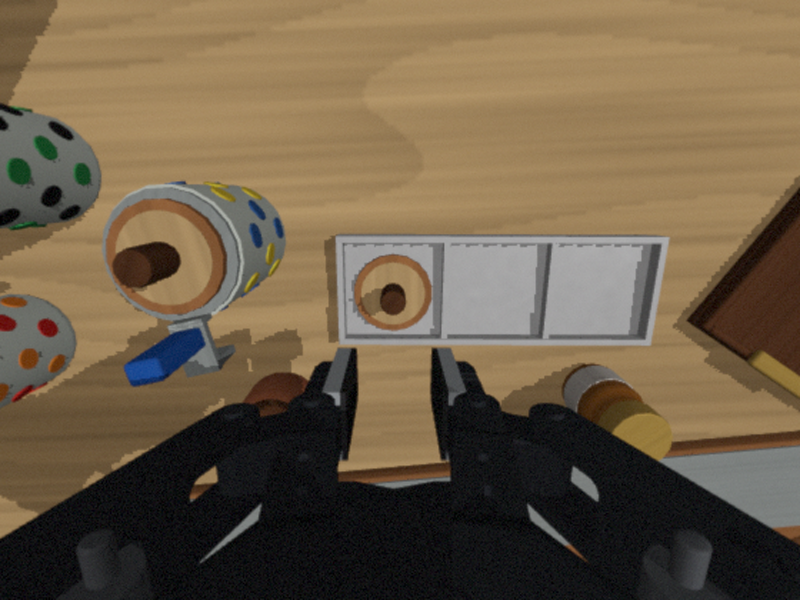

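Lid 1 lies in the left compartment (disc at (393,290)), rest not moved. Next lids 2 and 3.

```bash
sed -i 's/s>.85/s>.6/' h.py; python3 - <<'E'
from h import *
for i,k in ((2,0),(3,1)):
    if not picklid(i): print("miss"); break
    r=check("held")
    if not ok(r,["rest"]): break
    newbase(); placelid(k)
else:
    go((.43,-.15,.30),np.pi/2); look("lids"); check("after")
E
```

```text
lid 2 opening 0.17091792476618503 [0.1 0.4 5.2] 12.3083
held [('rest', -15, 4, 0.52), ('tray', 0, 0, 0.82)]
```

```bash
python3 - <<'E'
from h import *
x,y=comp(0); go((x-.03,y,.26),np.pi/2); look("rest2"); print(arm.read_time())
E
```

```text
13.8583
```

View pics/rest2.png

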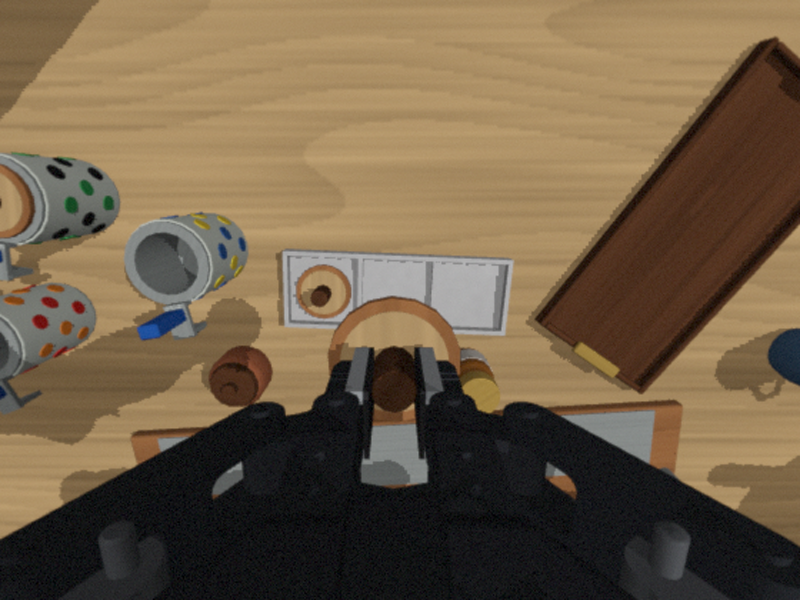

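Lid 2 is held level; rest corners at (283,250), (513,259), (506,335), (285,326). Compare with the model.

```bash
python3 - <<'E'
from h import *
C=wcam("rest2"); c=np.array([atz(C,(u*.7,v*.7),.014)[:2] for u,v in [(283,250),(513,259),(506,335),(285,326)]])
m=c.mean(0); d=(c[1]-c[0])+(c[2]-c[3]); print(c.round(4).tolist(),m.round(4),np.degrees(np.arctan2(-d[0],d[1])))
E
```

```text
[[0.4137, -0.1342], [0.4218, 0.0724], [0.4944, 0.0712], [0.4855, -0.1373]] [ 0.4539 -0.032 ] -2.3481839482736393
```

Rest is where it was (side-view check was occlusion by the arm). Continue, checking by the wrist picture at the same pose.

```bash
cat >> h.py <<'E'
def wcheck(ref,name,box):
    "shift (px of the 560 picture) of box (x0,y0,x1,y1 at 800 scale) between two wrist pictures at one pose"
    a=np.load(f"pics/{ref}.npz")["im"]; b=np.load(f"pics/{name}.npz")["im"]; x0,y0,x1,y1=[int(v*.7) for v in box]; m=30
    s=cv2.matchTemplate(b[y0-m:y1+m,x0-m:x1+m],a[y0:y1,x0:x1],cv2.TM_CCOEFF_NORMED); _,mx,_,l=cv2.minMaxLoc(s); r=(l[0]-m,l[1]-m,round(mx,3)); print("wcheck",r); return r
E
python3 - <<'E'
from h import *
placelid(0)
if picklid(3):
    x,y=comp(0); go((x-.03,y,.26),np.pi/2); look("rest3")
    r=wcheck("rest2","rest3",(440,245,530,340))
    if abs(r[0])<2 and abs(r[1])<2 and r[2]>.7:
        placelid(1); go((x-.03,y,.26),np.pi/2); look("rest4"); print(arm.read_time())
E
```

```text
place [ 0.2 -0.3  0.1]
16.5833
lid 3 opening 0.1742508669320241 [-0.6  0.6  5.1] 19.125
wcheck (0, 0, 0.969)
place [ 0.2  0.2 -0.8]
23.775
24.4167
```

View pics/rest4.png

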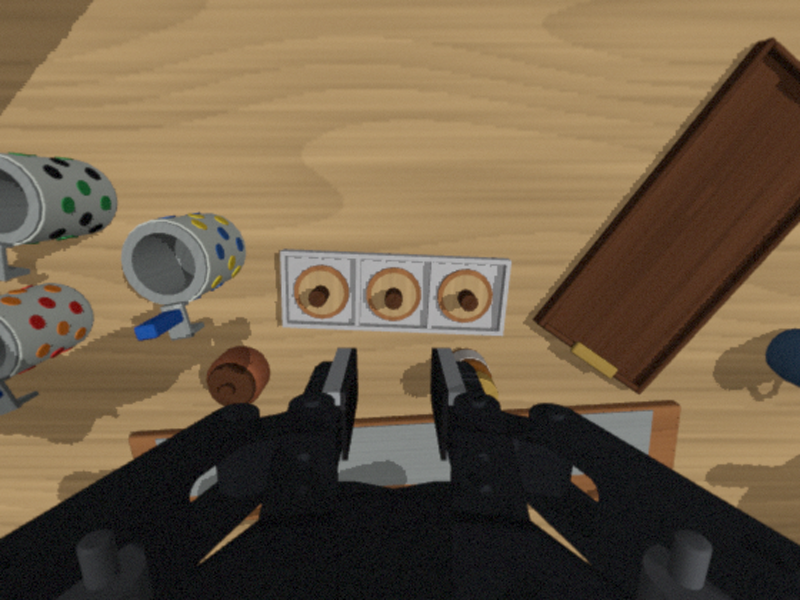

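All three lids seated; infusers now open. Pick infuser 1 and bring it above its gap, look before lowering.

```bash
cat >> h.py <<'E'
RK=np.radians(3.37); B0=np.array([.6617,0]); GAP={1:-.1636,2:-.021,3:.119}
EX=np.array([np.cos(RK),np.sin(RK)]); EY=np.array([-np.sin(RK),np.cos(RK)])
def grip(i): return np.array(CUP[i])+.037*np.array([np.cos(YAW[i]),np.sin(YAW[i])])
DZ=.0925  # grasp height above the infuser's origin
def pickinf(i):
    x,y=grip(i); a=YAW[i]+np.pi/2; arm.move_gripper(.45)
    # half turn that also suits the rack
    for q in quats(a):
        qq=quats(RK+np.pi/2)[0]
        if (Ro.from_quat(q).inv()*Ro.from_quat(qq)).magnitude()<1: break
    arm.movep((x,y,.19+G),q); down((x,y,.025+DZ),q,.1); arm.move_gripper(0,effort=100); o=arm.read_opening(); print("grip",i,o,fz())
    down((x,y,.06+DZ),q,.06); down((x,y,.25+DZ),q,.2); print("lift",arm.read_opening(),fz(),arm.read_time()); return .1<o<.25
def hangxy(i,dx=0,dy=0): return B0+EX*(-.006+dx)+EY*(GAP[i]+dy)
E
python3 - <<'E'
from h import *
qr=quats(RK+np.pi/2)[0]
for i in (1,2,3):
    x,y=hangxy(i); print(i,arm.ik((x,y,.25+DZ+G),qr) is not None,arm.ik((x,y,.138+DZ+G),qr) is not None)
if pickinf(1):
    x,y=hangxy(1,-.0); arm.movep((x,y,.25+DZ+G),qr); look("pre1"); snap=snapshot("side"); cv2.imwrite("pics/pre1s.png",cv2.resize(snap[80:380,280:560],None,fx=2.0,fy=2.0,interpolation=cv2.INTER_CUBIC)); print(arm.read_tool_pos(),x,y,arm.read_joint_positions(),arm.read_time())
E
```

```text
1 True True
2 True True
3 True True
grip 1 0.14118373053533498 [ 0.  -0.4  4. ]
lift 0.14513947068148145 [-0.   0.1 -1.5] 28.9583
[ 0.66391206 -0.16688238  0.39679434] 0.6653273869459407 -0.16366979582056188 [ 0.02325352  0.6403244   0.39036539  1.15847963 -0.23117984  1.38478643
  2.01048297] 29.9917
```

View pics/pre1.png

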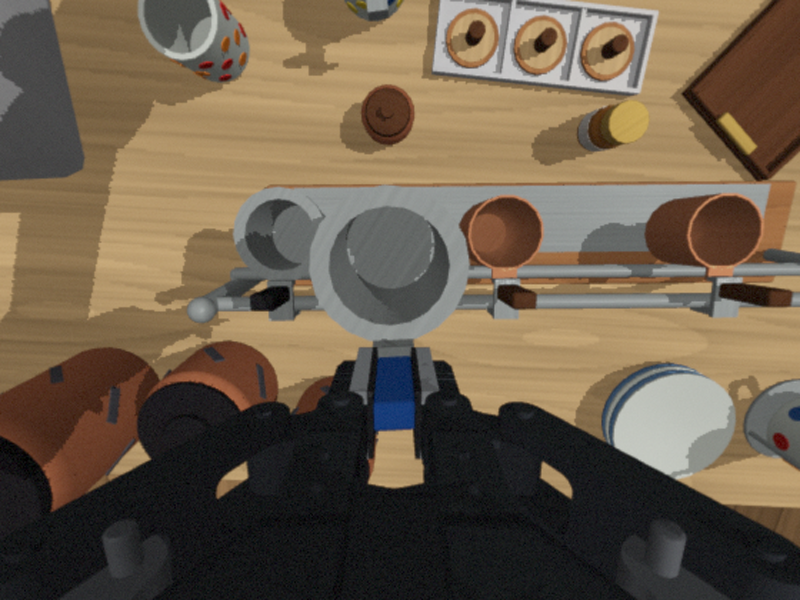

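Pre-hang view: infuser level over the gap between hooks at (281,300) and (507,300); upper bar at row ~301, flange centre (390,262).

```bash
python3 - <<'E'
from h import *
C=wcam("pre1"); z=np.load("pics/pre1.npz"); print(z["p"])
P=lambda u,v,h: atz(C,(u*.7,v*.7),h)[:2]
def rk(p): d=p-B0; return (d@EX).round(4),(d@EY).round(4)
print("bar",[rk(P(u,v,.2)) for u,v in [(340,303),(580,300.5),(680,299),(225,304)]])
print("bar low",[rk(P(u,v,.153)) for u,v in [(580,271),(240,274)]])
print("hook",[rk(P(u,v,.209)) for u,v in [(281,300),(507,300),(722,297)]])
print("rims",[rk(P(u,v,.197)) for u,v in [(279,232),(503,233),(711,229)]])
print("flange",rk(P(390,262,.313)),"tcp",rk(z["p"][:2]))
arm.pause(.3); print(arm.read_tool_pos())
E
```

```text
[ 0.66425009 -0.1658781   0.3959823 ]
bar [(np.float64(0.0021), np.float64(-0.2014)), (np.float64(0.0006), np.float64(-0.0415)), (np.float64(-0.0003), np.float64(0.0248)), (np.float64(0.0027), np.float64(-0.2783))]
bar low [(np.float64(-0.01), np.float64(-0.0224)), (np.float64(-0.0081), np.float64(-0.2841))]
hook [(np.float64(-0.0025), np.float64(-0.2381)), (np.float64(-0.0023), np.float64(-0.0926)), (np.float64(-0.0041), np.float64(0.0451))]
rims [(np.float64(-0.0447), np.float64(-0.2394)), (np.float64(-0.0438), np.float64(-0.095)), (np.float64(-0.0461), np.float64(0.0386))]
flange (np.float64(-0.0455), np.float64(-0.1666)) tcp (np.float64(-0.0072), np.float64(-0.1657))
[ 0.66499376 -0.16441734  0.39675508]
```

View pics/pre1s.png

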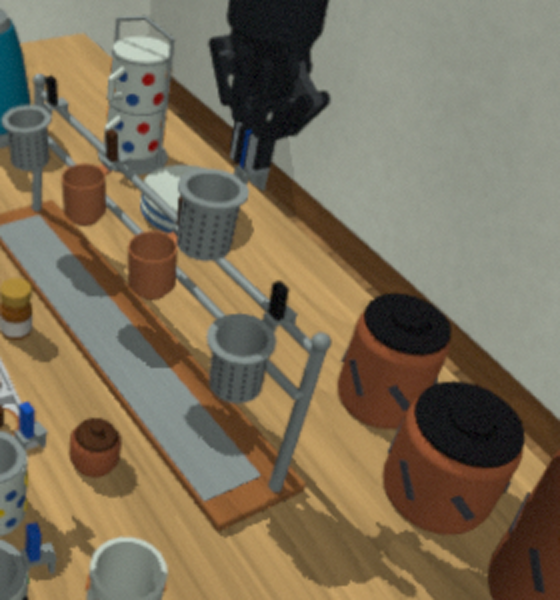

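```bash
cat >> h.py <<'E'
def hang(i,dx,dy=0):
    q=quats(RK+np.pi/2)[0]; x,y=hangxy(i,dx,dy); down((x,y,.25+DZ),q,.05); arm.pause(.3)
    down((x,y,.20+DZ),q,.1); arm.pause(.2); f0=np.array(arm.read_ft_force()); print("F0",f0.round(1),arm.read_tool_pos().round(4),(x,y))
    for z in (.19,.18,.17,.16,.152,.146,.142,.139):
        down((x,y,z+DZ),q,.05); d=np.array(arm.read_ft_force())-f0; print(z,d.round(1),end=" ")
        if np.abs(d).max()>6: print("CONTACT"); return z
    print(arm.read_time()); return 0
def letgo(i,dx,dy=0):
    q=quats(RK+np.pi/2)[0]; x,y=hangxy(i,dx,dy); arm.move_gripper(.4); arm.pause(.3); down((x,y,.28+DZ),q,.12); print("up",fz(),arm.read_time())
E
python3 - <<'E'
from h import *
hang(1,.001,-.001)
E
```

```text
F0 [ 0.5 -0.2 -0.9] [ 0.6667 -0.1648  0.3475] (np.float64(0.6663844413780896), np.float64(-0.16460928287607365))
0.19 [-1.1  0.5  0.2] 0.18 [-0.7  0.  -0.1] 0.17 [-0.9  0.3  0.1] 0.16 [-0.2  0.4 -0.2] 0.152 [-0.6  0.1 -1. ] 0.146 [-1.4  0.8 -0. ] 0.142 [-1.1  0.7 -0.8] 0.139 [-0.5 -0.6  0.5] 34.1667
```

```bash
python3 - <<'E'
from h import *
q=quats(RK+np.pi/2)[0]; x,y=hangxy(1,.001,-.001); f0=np.array(arm.read_ft_force())
for z in (.138,.137,.136,.135,.134):
    down((x,y,z+DZ),q,.03); arm.pause(.1); d=np.array(arm.read_ft_force())-f0; print(z,d.round(1),end=" ")
    if d[2]>3: break
letgo(1,.001,-.001); arm.pause(.3)
s=snapshot("side"); cv2.imwrite("pics/h1.png",cv2.resize(s[100:310,340:560],None,fx=2.6,fy=2.6,interpolation=cv2.INTER_CUBIC))
E
```

```text
0.138 [-1.4  1.5  6. ] up [0.3 0.3 0.3] 36.4917
```

View pics/h1.png

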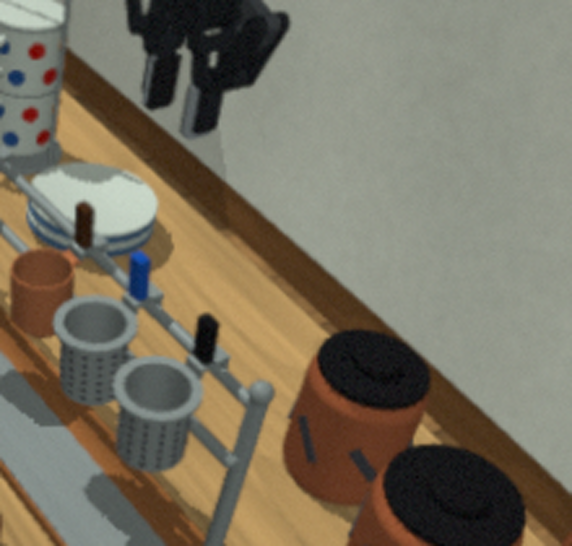

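Infuser 1 hangs between the black and copper neighbours. Same for 2 and 3.

```bash
python3 - <<'E'
from h import *
for i,dx,dy in ((2,0,-.001),(3,-.0005,-.001)):
    if not pickinf(i): print("miss"); break
    q=quats(RK+np.pi/2)[0]; x,y=hangxy(i,dx,dy); arm.movep((x,y,.25+DZ+G),q); arm.pause(.2); look(f"pre{i}")
    if hang(i,dx,dy): break
    f0=np.array(arm.read_ft_force())
    for z in (.138,.137,.136,.135):
        down((x,y,z+DZ),q,.03); arm.pause(.1); d=np.array(arm.read_ft_force())-f0; print(z,d.round(1),end=" ")
        if d[2]>3: break
    else: print("NO CONTACT"); break
    letgo(i,dx,dy)
a=[cv2.resize(np.load(f"pics/pre{i}.npz")["im"][60:340],(400,200)) for i in (2,3)] if i==3 else []
arm.pause(.2); s=snapshot("side"); s=cv2.resize(s[80:310,240:500],None,fx=2.2,fy=2.2,interpolation=cv2.INTER_CUBIC); cv2.imwrite("pics/h23.png",s)
E
```

```text
grip 2 0.14289947258054322 [0.7 0.6 6. ]
lift 0.14583435439809517 [ 0.2  0.2 -1.4] 41.225
F0 [ 0.6  0.5 -1.6] [ 0.6574 -0.0224  0.3475] (np.float64(0.6570036166800269), np.float64(-0.02231465849417998))
0.19 [-0.8 -0.5  1. ] 0.18 [-0.1 -1.   0.9] 0.17 [-0.9 -0.7  0.6] 0.16 [-0.1  0.3  0.3] 0.152 [-1.3  0.3  0.3] 0.146 [-0.5 -0.6  1.7] 0.142 [-0.  -1.   0.8] 0.139 [ 0.3 -1.   0.6] 46.4
0.138 [-3.5  1.1  6.7] up [0.7 0.2 0. ] 48.725
grip 3 0.14388940914530035 [-1.1  0.1  4.9]
lift 0.14604677458823329 [ 0.2 -0.9 -1.2] 53.575
F0 [ 0.7  0.2 -0.8] [0.6486 0.1173 0.3475] (np.float64(0.6482747649435077), np.float64(0.11741385379791401))
0.19 [-0.3 -0.2 -1.1] 0.18 [-1.   0.3  0.3] 0.17 [-1.2 -0.3  0.6] 0.16 [-0.6  0.1  0.4] 0.152 [-1.2 -0.7 -1. ] 0.146 [-0.5 -0.1 -0.2] 0.142 [-1.3 -1.6 -0.3] 0.139 [-0.5  0.1  0.1] 59.5
0.138 [-2.5  0.2  5.3] up [-0.1  0.3  0. ] 61.825
```

View pics/h23.png

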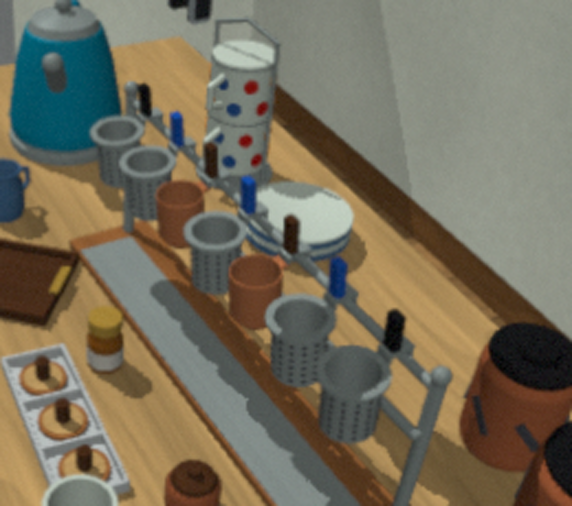

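All six... all seven things hang properly. Now re-measure tray and empty cups in one stacked picture.

```bash
python3 - <<'E'
from h import *
q=quats(np.pi/2)[0]; o=[]
for n,p in (("tray2",(.42,.15,.38)),("cups2",(.42,-.27,.30))):
    arm.movep(np.array(p)+[0,0,G],q); arm.pause(.2); look(n); o.append(cv2.imread(f"pics/{n}.png"))
o=np.vstack([o[0][60:360],o[1][100:400]]); cv2.imwrite("pics/both.png",o); print(arm.read_time())
E
```

```text
65.0667
```

View pics/both.png

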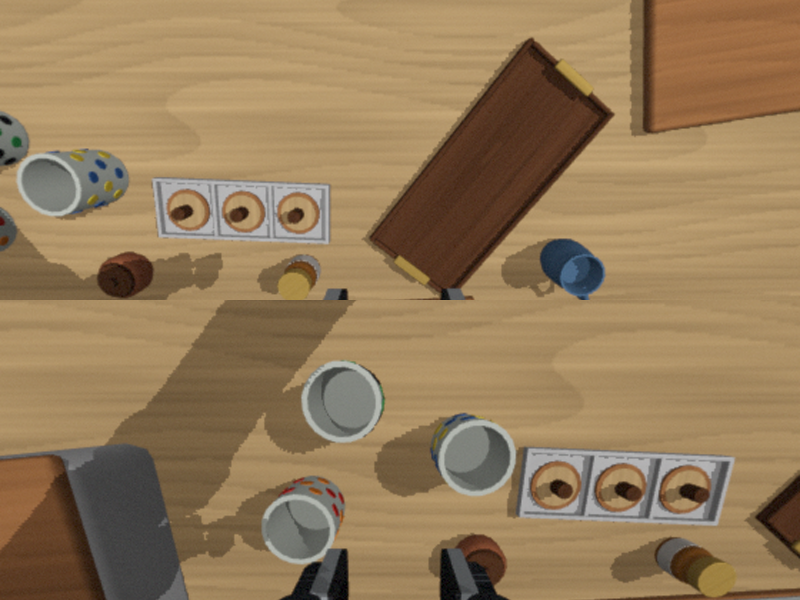

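The tray has been knocked: corners now (531,100), (612,173), (446,354), (370,298) in the full picture; cups where they were.

```bash
python3 - <<'E'
from h import *
C=wcam("tray2"); c=np.array([atz(C,(u*.7,v*.7),.016)[:2] for u,v in [(531,100),(612,173),(446,354),(370,298)]])
m=c.mean(0); d=(c[2]-c[1])+(c[3]-c[0]); a=np.arctan2(d[1],d[0]); print(c.round(4).tolist(),m.round(4),"long axis deg",np.degrees(a),np.hypot(*(c[2]-c[1])),np.hypot(*(c[1]-c[0])))
C=wcam("cups2"); print([atz(C,(u*.7,v*.7),.085)[:2].round(4).tolist() for u,v in [(300,324),(475,255),(343,201)]])
C=wcam("tray2"); print("jug",atz(C,(582*.7,334*.7),.07))
l=np.array([np.cos(a),np.sin(a)])
for s in (-.085,0,.085,-.075,.075,.09):
    p=m+l*s; print(s,p.round(3),np.hypot(*p).round(3),[[arm.ik((p[0],p[1],z+G),q) is not None for q in quats(a+np.pi/2)+quats(a)] for z in (.073,.2)])
E
```

```text
[[0.2664, 0.2986], [0.3418, 0.3964], [0.5612, 0.2165], [0.4876, 0.1213]] [0.4142 0.2582] long axis deg -39.03163549866875 0.2837104953920133 0.12354209012953604
[[0.4702, -0.349], [0.4099, -0.2012], [0.3668, -0.3088]]
jug [0.51459031 0.35955257 0.07      ]
-0.085 [0.348 0.312] 0.467 [[True, True, True, True], [True, True, True, True]]
0 [0.414 0.258] 0.488 [[True, True, True, True], [True, True, True, True]]
0.085 [0.48  0.205] 0.522 [[True, True, True, True], [True, True, True, True]]
-0.075 [0.356 0.305] 0.469 [[True, True, True, True], [True, True, True, True]]
0.075 [0.473 0.211] 0.517 [[True, True, True, True], [True, True, True, True]]
0.09 [0.484 0.202] 0.524 [[True, True, True, True], [True, True, True, True]]
```

```bash
cat >> h.py <<'E'
TR=np.array([.4142,.2582]); TA=np.radians(-39); RIM={1:(.4715,-.349),2:(.4105,-.2006),3:(.367,-.309)}
def cup(i,jaw,s):
    x,y=RIM[i]; arm.move_gripper(1.0,effort=50); q=go((x,y,.17),np.radians(jaw)); down((x,y,.055),q,.12); arm.move_gripper(0,effort=50); o=arm.read_opening(); print("cup",i,o,fz())
    if not .65<o<.85: return False
    down((x,y,.2),q,.15); go((.43,-.02,.2),TA+np.pi/2)
    x,y=TR+s*np.array([np.cos(TA),np.sin(TA)]); q=go((x,y,.17),TA+np.pi/2); arm.pause(.15); print("held",arm.read_opening(),fz())
    down((x,y,.075),q,.12); f0=np.array(arm.read_ft_force())
    for z in (.068,.065,.063,.062,.061,.060,.059):
        down((x,y,z),q,.03); d=np.array(arm.read_ft_force())-f0
        if d[2]>3: break
    print("set",z,d.round(1)); arm.move_gripper(1.0); down((x,y,.17),q,.15); print(arm.read_time()); return True
E
python3 - <<'E'
from h import *
if cup(1,30,.085):
    go((.43,.10,.33),np.pi/2); arm.pause(.2); look("c1")
E
```

```text
cup 1 0.7427864732731305 [0.2 1.  7.2]
held 0.7497385968744964 [ 0.3  0.2 -1.6]
set 0.061 [-2.8  0.7  8.6]
74.75
```

View pics/c1.png

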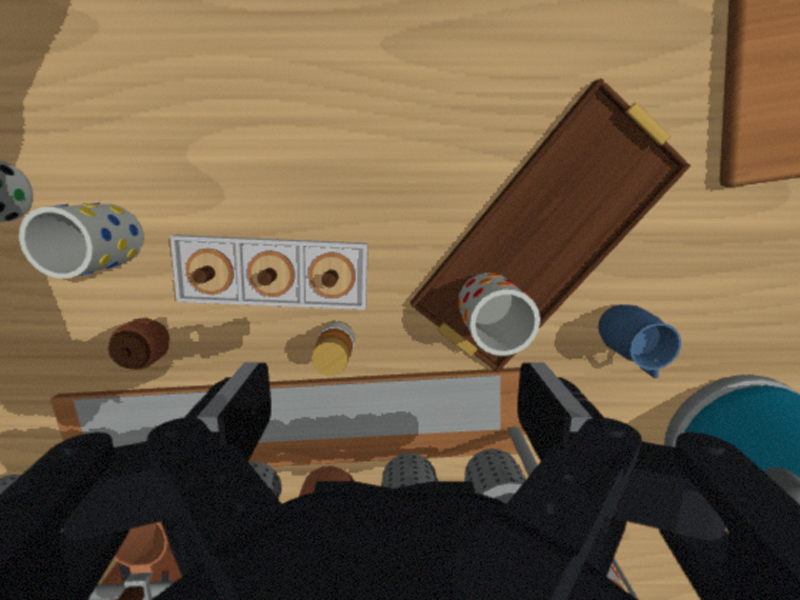

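Cup 1 stands on the tray (contact at the expected height). Cups 2 and 3 next.

```bash
python3 - <<'E'
from h import *
if cup(2,150,0) and cup(3,30,-.085):
    go((.43,.10,.33),np.pi/2); arm.pause(.3); look("c3"); wcheck("c1","c3",(175,240,365,305)); wcheck("c1","c3",(590,80,690,170))
s=snapshot("side"); s=cv2.imwrite("pics/fin.png",np.hstack([cv2.resize(s[110:320,150:460],(540,366)),cv2.resize(cv2.imread("pics/c3.png")[60:360,420:720],(260,260),interpolation=cv2.INTER_AREA)[:260].copy()][:1])); print(arm.read_time())
E
```

```text
cup 2 0.7420364495432491 [-0.7 -0.   5.9]
held 0.7354816834026492 [ 0.3  0.1 -2.5]
set 0.061 [-2.1 -0.2  8. ]
85.4167
cup 3 0.7312855884816631 [0.3 0.5 6.3]
held 0.7324890903931953 [ 0.3  0.2 -2.7]
set 0.061 [-2.9 -0.1  9.6]
96.3833
wcheck (0, 0, 0.97)
wcheck (-5, -5, 0.757)
97.8583
```

View pics/c3.png

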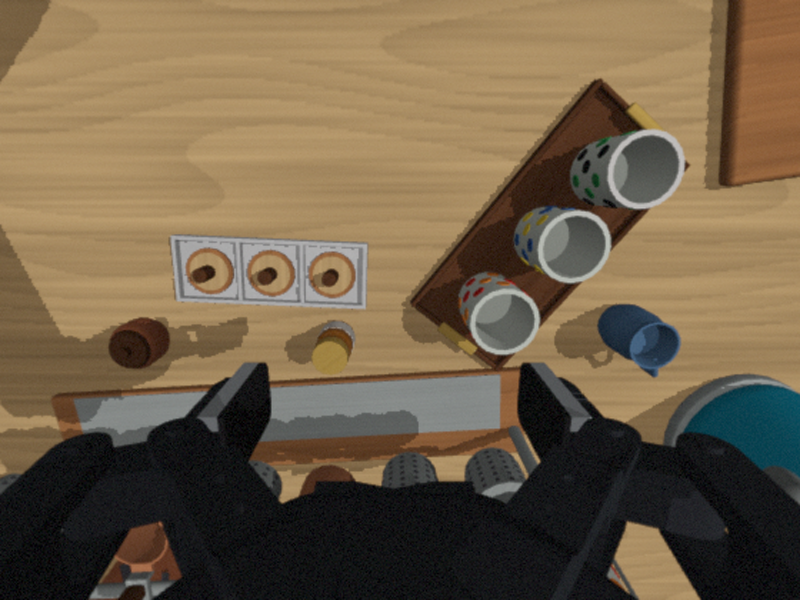

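View pics/fin.png

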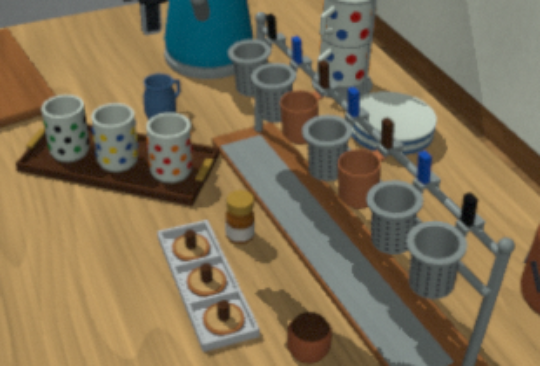

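```bash
python3 -c "
from h import *
print(fz(),arm.read_time()); ticket.finish_job()"
```

```text
[ 0.8 -0.2 -0.1] 97.8583
the job is handed in; nothing more can be done
```

The job is done and handed in at about 98 s of the 210 s; handing in gives no verdict. All three lids lie in the lid-rest compartments, the three infusers hang in the three free gaps, and the three emptied cups stand on the tray. The tray had been knocked a few centimetres during the run, so I measured it again before placing the cups.

**Last checks:**
- **Infusers:** each hook touched the bar at the predicted height of 138 mm, and the last side picture shows all seven things hanging in order.
- **Cups:** each one met the tray floor at the expected height, and all three look upright.
- **Lids:** all three are seated knob up. The rest had not moved since the first cup was placed.
- **Bystanders:** the sugar pot, honey jar and milk jug look untouched. I judged the neighbours' and bystanders' final positions by eye, not by measurement.

**Checks that disagreed:**
- An early side-view check suggested the lid rest had moved (match score only 0.52). A wrist measurement showed it had not; I put it down to the arm blocking the view.
- The final tray-corner comparison read a 5-pixel shift (score 0.76). Cup 3 now covers part of that patch, and I saw the tray's visible corner unmoved.

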